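# Fetch the round cutter from behind the bottle and the mill

## Robot

A 6-joint arm with a two-finger parallel gripper is mounted at the origin on a cart in front of the work surface, level with it; the furniture and walls round the work are solid. World frame = base frame: x ahead of the robot, y to its left, z up, the work surface at z = 0. Lengths are in m, angles in degrees, forces in N, time in s.
With the tool pointing down it reaches from about 0.3 to 0.75 m from the base axis. Payload 8.5 kg.
Tool frame: the origin (TCP) lies at the very end of the fingers, on their centre line; the grasp point (between the pads) lies 19 mm behind it; z points along the fingers, y is the line along which they close (so a half turn about z gives the same grasp; the last joint's range is limited). The gripper opens to 85 mm and grips with 20 to 120 N. Pads are 22 mm wide; open, the fingers measure 114 mm over their backs; the gripper's body (76 mm by 85 mm) begins 54 mm behind the grasp point. The pads swing forward as they close: fully open they stand 13 mm farther back than shut.
Start: joints at [-87.622, 21.807, 74.336, -0, 83.858, -12.336], TCP at [0.14, -0.532, 0.231] pointing down, gripper open.
Joint ranges: [-178.18, 178.18], [-50.72, 133.34], [12.68, 142.11], [-81.47, 261.47], [9.98, 163.14], [-165.26, 165.26]. Speed limits (degrees/s): [136.94, 136.94, 180, 180, 180, 180].

## Interface

Orientations are given as a 3x3 rotation matrix whose columns are the frame's x, y, z axes.
In Python, from rig import observe, cams, ticket gives the robot as it stands.
- The arm moves only by the tool move_arm, never from a script. Its arguments are lists of equal length, an entry for each row: "jaw": the finger opening in cm, from 0 to 8.54; "dp": the shift along the tool's x, y, z in cm, a list of three; "turn": the turn, a rotation vector about the tool's x, y, z in rad, a list of three. In form: {"jaw": [jaw, ...], "dp": [[tx, ty, tz], ...], "turn": [[wx, wy, wz], ...]}. A call has 1 to 12 rows; each row shifts and turns the commanded pose from where the row before left it, along the tool's axes as they then stand; what a row does not reach is not made up. A row lasts 1/12 s, in which the tool goes at most 41.7 mm and 7.16 degrees, less where a joint would pass 70% of its speed; a pose out of reach is approached as far as the arm can. A call is refused whole if a number of a shift passes 4.17 or a number of a turn 0.125, either way. A call with a gripper value outside its range is refused whole. The fingers move at their own pace and stop on an object; "force" is the grip in N (left out, the last holds). Time passes only in rows, so rows that do not move let the fingers close. It gives the time, the measured TCP pose, the force, the opening and the grip force at its end, in the units of the state.
- observe(): the state, without advancing time (a new reading comes with each control period).
- cams.get_image(name): name is "scene" or "side" or "wrist"; returns (picture, depth): 384x512x3 uint8, red, green, blue; 384x512 float32, m along the optical axis (not along the pixel's ray), 0 where there is no reading.
- cams.calibration(name): a dict with "vertical_fov" (degrees; the focal length in pixels is half the picture's height over the tangent of half this angle, whatever the lens; pixels are square), "cx", "cy" (the principal point, pixels), "view" (4x4, takes a point from world to camera coordinates); the wrist camera has in their place "tool_from_camera" (4x4, takes a point from camera to tool coordinates, whose origin is the TCP and whose axes are the flange's). Camera axes: x right, y up, looking along -z (the intrinsics and any distortion apply to the point x, -y, -z); pixel columns grow to the right and rows downward; lengths in m; the calibration is good to about 2 mm. A picture is of the moment at which its call begins: read the wrist's pose just before it. calibration takes no time and is no camera call.
- ticket.close_job(): hands the job in; it is judged then, once.
Trained networks look in the newest picture that a camera, given by its name, has taken for a name from the list of things; names that differ only in an ending like _2 or _b are one class to them, and where a whole thing is asked for, a point or a joint stands for the part that bears it (a point fixed in the world has none). Each returns a list of dicts, best first, with "p" (0 to 1); they miss things now and then, are a little off and sometimes report something else, mostly with a low value. They report only what shows in the picture. A call takes as long as a camera call.
- cams.spot_in(camera, query): "box" ([centre column, centre row, width, height] as shares, 0 to 1, of the picture: columns of its width, rows of its height, round what is visible of it).
- cams.outline_of(camera, query): "mask" (384x512 bool, what is visible of it) and "box" ([centre column, centre row, width, height] as shares, 0 to 1, of the picture: columns of its width, rows of its height, round what is visible of it).
- cams.mark_of(camera, query): "location" ([column, row] as shares, 0 to 1, of the picture: columns of its width, rows of its height: a listed point, or the origin of a listed thing).
The state is a dict: "time_s": time; "q": joint angles; "qvel": joint speeds; "joint_efforts": joint torques, N m; "position": TCP position; "tool_rot": TCP orientation; "ft_force": force on the tool from outside, world axes, zero at the start; "wrist_torque": the same for the moment, N m; "grip_width": finger opening in m; "gripper_force": force on a finger pad.
Only numpy, scipy, OpenCV 4.12 (cv2) and the standard library are available. Lean on these libraries where they do the work, as an engineer would, in place of code of your own. Each camera call takes 0.05 s, during which the arm holds its last target. There are 200 camera calls.

## Task

Clear the brown bottle and the pepper mill out of the wooden caddy and stand both on the metal tray; only then take the round pastry cutter from the bay behind them and lay it flat in the middle of the round pastry board. With the cutter on the board, put the bottle and the mill back upright, each exactly where it stood in the caddy at the start, and leave the heart-shaped cutter and the white ramekin alone.

Things in the scene. Friction and masses are not known exactly. Their poses are not given: they have to be found in the camera images.
- cutter: round tinplate pastry cutter, 57 mm across (59 mm over the rolled edge), 25 mm high, about 22 g, rolled edge up; treat it as a solid disc and grip it across the outside. Origin: centre of its underside, z up
- bottle: brown glass bottle with a white screw cap, 58 mm across and 129 mm high in all: straight body up to about 82 mm, then a shoulder, cap 32 mm across from 109 to 129 mm; 0.18 to 0.34 kg. Grip it round the body or by the cap. Origin: centre of its underside, z up
- mill: dark wooden pepper mill with a small metal ball on top, 58 mm across at the foot, waisted, 150 mm high; its round head, 50 mm across, is widest at 120 mm; 0.12 to 0.24 kg. Grip it at 95 to 120 mm height. Origin: centre of its underside, z up
- caddy: fixed wooden caddy, base 160 (x) x 170 (y) x 10 mm. Origin: centre of underside; open -x side toward the robot. Upstand at the +x edge: inner face x = 71, top 46 mm. Two partitions of that height, inner faces y = +-37, x = 0 to 71, form the bay of the cutter (near x = 12, y = 0; grip it along x, 30 mm free behind). Bottle and mill stand on the base near x = -40, y = +-45, either on either side
- tray: fixed rectangular metal tray, 130 mm (its x) by 210 mm (its y), rim 3 mm thick and 12 mm high, inner floor about 3 mm above the worktop. Origin: centre of its underside. Room for the bottle and the mill side by side, for instance at y = +50 and -50 mm
- board: fixed round pastry board of pale wood, 120 mm across, 12 mm thick, flat. Origin: centre of its underside, so its top is 12 mm above the origin. Beyond all the work places wall cabinets hang above the worktop: from 0.45 m up at x > 0.62 m, with knobs from x = 0.58 m at 0.58 m up; keep the wrist clear of them
- heart: heart-shaped tinplate pastry cutter, 58 x 64 mm, 25 mm high, on the worktop just beyond the board; a bystander. Origin: centre of its underside
- ramekin: small white porcelain dish, 69 mm across, 42 mm high, on the worktop just beyond the board; a bystander. Origin: centre of its underside

How it is judged:
By the outcome, as a careful person would: the job done as asked, in the order asked, and still so for the second after the job is handed in, with the robot touching nothing.
It also fails if it takes over 134 s, if anything falls off the work surface, if the arm or the gripper's body presses on something with over 40 N, if the wrist force passes 120 N, or if a joint passes its speed limit or range.

## Working session

There is one attempt and no reset: what is moved stays moved. The work goes in short steps, Python scripts to look and compute and a tool call to move; the robot and the scene stay as the last step left them, time stands still between calls to the robot, and variables do not carry over. Pictures are saved under pics/ and viewed, at most 14 in all, crops included, and the job is handed in when it is done.

Besides the shell and the picture viewer there is one more tool, called after "Request:" by a JSON object that holds its "op" and its "data", one argument or row to a line. move_arm: Moves the arm, as the interface text tells. Its arguments: {"type":"object","properties":{"jaw":{"type":"array","items":{"type":"number"}},"dp":{"type":"array","items":{"type":"array","items":{"type":"number"}}},"turn":{"type":"array","items":{"type":"array","items":{"type":"number"}}},"force":{"type":"number"}},"required":["jaw","dp","turn"]}

```bash
ls; mkdir -p pics
cat > h.py <<'E'
import numpy as np, cv2
from rig import observe, cams, ticket
def K(c):
    f=192/np.tan(np.radians(c["vertical_fov"]/2)); return f,c["cx"],c["cy"]
def pose(name,s=None):
    c=cams.calibration(name)
    if "view" in c: return c,np.linalg.inv(np.array(c["view"]))
    T=np.eye(4);T[:3,:3]=np.array(s["tool_rot"]);T[:3,3]=s["position"]
    return c,T@np.array(c["tool_from_camera"])
def cloud(name,d,s=None):
    c,M=pose(name,s);f,cx,cy=K(c)
    v,u=np.mgrid[0:384,0:512]
    P=np.stack([(u-cx)/f*d,-(v-cy)/f*d,-d,np.ones_like(d)],-1)
    return (P@M.T)[...,:3]
def ray(name,u,v,z,s=None):
    c,M=pose(name,s);f,cx,cy=K(c)
    r=M[:3,:3]@np.array([(u-cx)/f,-(v-cy)/f,-1]);o=M[:3,3]
    return o+r*(z-o[2])/r[2]
def fitc(p):
    A=np.c_[2*p,np.ones(len(p))];s=np.linalg.lstsq(A,(p**2).sum(1),rcond=None)[0]
    return s[:2],np.sqrt(s[2]+s[:2]@s[:2])
def save(n,im): cv2.imwrite("pics/"+n+".png",im[...,::-1])
E
python3 - <<'E'
from h import *
s=observe();print(s["time_s"],s["position"],np.round(s["tool_rot"],3))
ims=[]
for n in ["scene","side","wrist"]:
    c=cams.calibration(n);print(n,{k:np.round(v,3) if not isinstance(v,str) else v for k,v in c.items()})
    im,d=cams.get_image(n);np.save(n+"0.npy",d);ims.append(im)
    P=cloud(n,d,s)
    for q in ["cutter","bottle","mill","caddy","tray","board","heart","ramekin"]:
        r=cams.outline_of(n,q)
        if r:
            m=r[0]["mask"]&(d>0);p=P[m]
            print(n,q,round(r[0]["p"],2),np.round(np.array(r[0]["box"])*[512,384,512,384]),m.sum(),np.round(np.percentile(p,[2,50,98],axis=0),3).tolist() if m.sum() else "")
            np.save(f"m_{n}_{q}.npy",r[0]["mask"])
save("a",cv2.resize(np.hstack(ims[:2]),(800,300)));save("b",ims[2])
E
```

```text
pics
0.0 [ 0.13966398 -0.5316529   0.23070663] [[ 0.967  0.254 -0.   ]
 [ 0.254 -0.967  0.001]
 [ 0.    -0.001 -1.   ]]
scene {'vertical_fov': np.float64(50.373), 'cx': np.float64(255.21), 'cy': np.float64(192.313), 'view': array([[-0.538, -0.843,  0.004,  0.261],
       [ 0.566, -0.358,  0.743, -0.295],
       [-0.624,  0.402,  0.67 , -0.938],
       [ 0.   ,  0.   ,  0.   ,  1.   ]])}
scene cutter 0.55 [175. 240.  16.  17.] 142 [[0.423, 0.263, 0.009], [0.449, 0.276, 0.024], [0.478, 0.298, 0.036]]
scene bottle 0.89 [194. 232.  26.  46.] 890 [[0.376, 0.22, 0.015], [0.388, 0.25, 0.088], [0.419, 0.271, 0.139]]
scene mill 0.78 [163. 247.  24.  49.] 971 [[0.365, 0.309, 0.016], [0.377, 0.335, 0.085], [0.401, 0.356, 0.151]]
scene caddy 0.58 [171. 244.  88.  71.] 1721 [[0.355, 0.207, 0.004], [0.442, 0.301, 0.011], [0.518, 0.377, 0.047]]
scene tray 0.62 [254. 203.  73.  55.] 2043 [[0.398, -0.111, -0.001], [0.474, 0.004, 0.003], [0.537, 0.095, 0.012]]
scene board 0.43 [349. 178.   4.   9.] 48 [[0.38, -0.325, 0.008], [0.392, -0.298, 0.011], [0.409, -0.276, 0.015]]
scene heart 0.47 [299. 161.  
[... 954 characters left out ...]
60 [[0.409, -0.12, -0.001], [0.476, -0.018, 0.002], [0.541, 0.093, 0.011]]
side board 0.8 [248. 251.  50.  30.] 1078 [[0.39, -0.337, -0.0], [0.444, -0.288, 0.01], [0.498, -0.223, 0.013]]
side heart 0.67 [291. 232.  17.  15.] 263 [[0.532, -0.251, -0.001], [0.558, -0.212, 0.015], [0.589, -0.195, 0.024]]
side ramekin 0.76 [301. 251.  29.  29.] 682 [[0.535, -0.36, 0.001], [0.566, -0.344, 0.026], [0.596, -0.295, 0.042]]
wrist {'vertical_fov': np.float64(63.698), 'cx': np.float64(255.26), 'cy': np.float64(187.794), 'tool_from_camera': array([[ 0.   ,  0.947,  0.322,  0.083],
       [ 1.   , -0.001,  0.001, -0.002],
       [ 0.001,  0.322, -0.947, -0.143],
       [ 0.   ,  0.   ,  0.   ,  1.   ]])}
```

View pics/a.png

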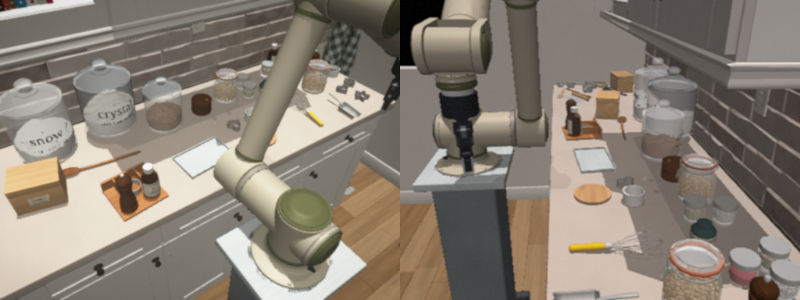

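Run:
```python
from h import *
P={n:cloud(n,np.load(n+"0.npy")) for n in ["scene","side"]}
def g(n,q): 
    m=np.load(f"m_{n}_{q}.npy")&(np.load(n+"0.npy")>0); return P[n][m]
from scipy.optimize import least_squares
def circ(p,R): return least_squares(lambda c:np.hypot(*(p-c).T)-R,p.mean(0)+[.02,0],loss='soft_l1',f_scale=.002).x
for n in P:
    p=g(n,"bottle")
    b=p[(p[:,2]>.03)&(p[:,2]<.085)];t=p[p[:,2]>.122]; print(n,"bottle body",circ(b[:,:2],.029),"cap",t[:,:2].mean(0) if len(t) else 0,len(b),len(t))
    p=g(n,"mill"); b=p[(p[:,2]>.122)&(p[:,2]<.138)]; print(n,"mill",circ(b[:,:2],.024),len(b))
    for q in ["tray","board","caddy","cutter"]:
        p=g(n,q); p=p[p[:,2]<.07]
        r=cv2.minAreaRect((p[:,:2]*1000).astype(np.float32)); print(n,q,r)
    X=P[n];m=(X[...,2]>.008)&(X[...,2]<.017)&(np.hypot(X[...,0]-.444,X[...,1]+.28)<.068);p=X[m][:,:2]
    c,r=cv2.minEnclosingCircle((p*1000).astype(np.float32));print(n,"board",c,r)
    # caddy wall tops
    m=(X[...,2]>.038)&(X[...,2]<.052)&(X[...,0]>.4)&(X[...,0]<.55)&(X[...,1]>.19)&(X[...,1]<.4)
    p=X[m];print(n,"walls",len(p)); far=p[p[:,0]>.495]; 
    if len(far)>10: print(np.polyfit(far[:,1],far[:,0],1),far[:,:2].min(0),far[:,:2].max(0))
```

```text
scene bottle body [0.40546396 0.24288934] cap [0.40108122 0.24573478] 323 146
scene mill [0.39532353 0.33088446] 101
scene tray ((474.104736328125, -13.751052856445312), (144.7830352783203, 222.70436096191406), 6.077450752258301)
scene board ((394.1811828613281, -301.7922058105469), (13.536864280700684, 59.74971389770508), 35.28607940673828)
scene caddy ((460.9261474609375, 291.14215087890625), (207.15748596191406, 174.88555908203125), 5.998337745666504)
scene cutter ((448.3470153808594, 277.2849426269531), (28.41245460510254, 61.17604064941406), 72.213134765625)
scene board (400.32415771484375, -298.4832763671875) 37.22170639038086
scene walls 281
[-0.0935537  0.5386166] [0.49602579 0.21601094] [0.52515647 0.38237646]
side bottle body [0.41146891 0.24170354] cap [0.4114438  0.23465812] 255 58
side mill [0.40041632 0.28726099] 73
side tray ((476.9615478515625, -12.205650329589844), (138.23912048339844, 219.51556396484375), 4.695346355438232)
side board ((444.1144104003906, -271.5322265625), (138.75982666015625, 121.2729263305664), 82.59674072265625)
side caddy ((442.7419128417969, 331.8091125488281), (162.09262084960938, 272.6374816894531), 3.1763479709625244)
side cutter ((459.14910888671875, 315.2166748046875), (9.01729679107666, 18.221548080444336), 86.44624328613281)
side board (442.368896484375, -278.5819396972656) 62.17228317260742
side walls 163
[-0.08181882  0.53837793] [0.49501159 0.20687143] [0.53077203 0.3826205 ]
```

The combined picture shows the caddy at about (135,190) in the left half, with the mill on the far-left side (+y) and the bottle on the right. The tray is at (205,157). In the right half, the board is at (593,193), with the ramekin and heart just beyond it.

Next I turn the tool so it closes along the caddy's x, then pass over the board.

Request:
{"op": "move_arm", "data": {
  "jaw": [8,8,8,8,8,8,8,8,8,8,8,8],
  "dp": [
    [0,0,-0.25],
    [0,0,-0.25],
    [0,0,-0.25],
    [0,0,-0.25],
    [0,0,-0.25],
    [0,0,-0.25],
    [0,0,-0.25],
    [0,0,-0.25],
    [0,0,-0.25],
    [0,0,-0.25],
    [0,0,-0.25],
    [0,0,-0.25]
  ],
  "turn": [
    [0,0,-0.117],
    [0,0,-0.117],
    [0,0,-0.117],
    [0,0,-0.117],
    [0,0,-0.117],
    [0,0,-0.117],
    [0,0,-0.117],
    [0,0,-0.117],
    [0,0,-0.117],
    [0,0,-0.117],
    [0,0,-0.117],
    [0,0,-0.117]
  ],
  "force": 50
}}

```text
time_s: 2.35
position: [0.1397, -0.5319, 0.2614]
tool_rot: [[-0.096, 0.995, 0.0], [0.995, 0.096, 0.0], [0.0, 0.0, -1.0]]
ft_force: [-0.1, -0.5, 0.0]
grip_width: 0.0799
gripper_force: 0.0
```

Request:
{"op": "move_arm", "data": {
  "jaw": [8,8,8,8,8,8,8,8,8,8,8],
  "dp": [
    [2.67,3.04,0],
    [2.67,3.04,0],
    [2.67,3.04,0],
    [2.67,3.04,0],
    [2.67,3.04,0],
    [2.67,3.04,0],
    [2.67,3.04,0],
    [2.67,3.04,0],
    [2.67,3.04,0],
    [2.67,3.04,0],
    [0,0,0]
  ],
  "turn": [
    [0,0,0],
    [0,0,0],
    [0,0,0],
    [0,0,0],
    [0,0,0],
    [0,0,0],
    [0,0,0],
    [0,0,0],
    [0,0,0],
    [0,0,0],
    [0,0,0]
  ]
}}

```text
time_s: 3.27
position: [0.4217, -0.2339, 0.2615]
tool_rot: [[-0.096, 0.995, 0.001], [0.995, 0.096, 0.001], [0.001, 0.002, -1.0]]
ft_force: [-0.7, 0.2, -0.7]
grip_width: 0.08
gripper_force: 0.0
```

```bash
cat >> h.py <<'E'
def look(tag,qs):
    s=observe();im,d=cams.get_image("wrist");P=cloud("wrist",d,s);out={}
    np.savez(tag,im=im,d=d,P=P)
    for q in qs:
        r=cams.outline_of("wrist",q)
        if r:
            m=r[0]["mask"];np.save(f"{tag}_{q}.npy",m);p=P[m&(d>0)];out[q]=p
            print(q,round(r[0]["p"],2),np.round(np.array(r[0]["box"])*[512,384,512,384]),m.sum(),np.round(np.percentile(p,[2,50,98],axis=0),3).tolist())
    save(tag,im);return im,d,P,out
def circ2(p):
    c,r=cv2.minEnclosingCircle((p[:,:2]*1000).astype(np.float32));return np.round(c,1),round(r,1)
E
python3 - <<'E'
from h import *
im,d,P,o=look("w1",["board","heart","ramekin","tray"])
p=o["board"];t=p[np.abs(p[:,2]-np.median(p[:,2]))<.004];print(circ2(t))
E
```

```text
board 0.98 [268. 181.  89.  90.] 6038 [[0.389, -0.326, 0.01], [0.442, -0.27, 0.012], [0.495, -0.219, 0.014]]
heart 0.92 [364. 155.  54.  48.] 700 [[0.527, -0.248, 0.001], [0.571, -0.215, 0.016], [0.586, -0.195, 0.026]]
ramekin 0.97 [354. 228.  56.  58.] 2241 [[0.531, -0.349, 0.005], [0.57, -0.323, 0.019], [0.594, -0.289, 0.043]]
tray 0.77 [317.  28. 119.  56.] 6430 [[0.415, -0.113, 0.002], [0.478, -0.082, 0.004], [0.54, -0.052, 0.013]]
(array([ 441.8, -273.3]), 59.8)
```

Request:
{"op": "move_arm", "data": {
  "jaw": [7,7,7,7,7,7,7,7],
  "dp": [
    [4,0.3,0],
    [4,0.3,0],
    [4,0.3,0],
    [4,0.3,0],
    [4,0.3,0],
    [4,0.3,0],
    [4,0.3,0],
    [0,0,0]
  ],
  "turn": [
    [0,0,0],
    [0,0,0],
    [0,0,0],
    [0,0,0],
    [0,0,0],
    [0,0,0],
    [0,0,0],
    [0,0,0]
  ]
}}

```text
time_s: 4.18
position: [0.4132, 0.0464, 0.2616]
tool_rot: [[-0.094, 0.996, 0.0], [0.996, 0.094, 0.002], [0.002, 0.001, -1.0]]
ft_force: [-0.6, -0.2, 0.8]
grip_width: 0.07
gripper_force: 0.0
```

Run:
```python
from h import *
im,d,P,o=look("w2",["tray"])
p=o["tray"];print(cv2.minAreaRect((p[:,:2]*1000).astype(np.float32)))
```

```text
tray 0.66 [296. 188. 108. 151.] 14246 [[0.405, -0.11, 0.001], [0.47, 0.005, 0.003], [0.534, 0.096, 0.013]]
((473.38336181640625, -10.004196166992188), (138.24295043945312, 221.14820861816406), 5.6147074699401855)
```

Request:
{"op": "move_arm", "data": {
  "jaw": [7,7,7,7,7,7,7,7,7],
  "dp": [
    [3.6,0.4,0],
    [3.6,0.4,0],
    [3.6,0.4,0],
    [3.6,0.4,0],
    [3.6,0.4,0],
    [3.6,0.4,0],
    [3.6,0.4,0],
    [3.6,0.4,0],
    [0,0,0]
  ],
  "turn": [
    [0,0,0],
    [0,0,0],
    [0,0,0],
    [0,0,0],
    [0,0,0],
    [0,0,0],
    [0,0,0],
    [0,0,0],
    [0,0,0]
  ]
}}

```text
time_s: 5.03
position: [0.4214, 0.3342, 0.2606]
tool_rot: [[-0.09, 0.996, -0.0], [0.996, 0.09, 0.001], [0.001, -0.0, -1.0]]
ft_force: [-0.8, -0.5, -0.6]
grip_width: 0.0701
gripper_force: 0.0
```

Run:
```python
from h import *
im,d,P,o=look("w3",["caddy","bottle","mill","cutter"])
s=observe();print(s["time_s"],s["position"],s["q"])
p=o.get("bottle")
if p is not None:
  t=p[p[:,2]>.13];print("cap",circ2(t),len(t))
p=o.get("mill")
if p is not None:
  for a,b in((.12,.13),(.13,.14),(.14,.15),(.15,.17)):
    t=p[(p[:,2]>a)&(p[:,2]<b)]
    if len(t)>5: print("mill",a,circ2(t),fitc(t[:,:2]),len(t))
m=(P[...,2]>.04)&(P[...,2]<.051)&(P[...,0]<.56)
p=P[m&(P[...,0]>.5)];print("wall",len(p),cv2.minAreaRect((p[:,:2]*1000).astype(np.float32)))
```

```text
caddy 0.88 [274. 186. 129. 133.] 9716 [[0.362, 0.219, 0.009], [0.473, 0.319, 0.011], [0.52, 0.38, 0.047]]
bottle 0.92 [236. 238.  47.  78.] 3022 [[0.383, 0.236, 0.03], [0.409, 0.262, 0.105], [0.433, 0.275, 0.139]]
mill 0.7 [232. 167.  51.  73.] 3257 [[0.374, 0.315, 0.023], [0.398, 0.344, 0.141], [0.42, 0.36, 0.159]]
cutter 0.97 [281. 187.  45.  44.] 694 [[0.429, 0.266, 0.01], [0.458, 0.282, 0.025], [0.484, 0.322, 0.036]]
5.2833 [0.4211355  0.32988934 0.26136181] [ 2.53927656e+01  1.91432286e+01  7.34286402e+01 -1.63113658e-02
  8.74378146e+01  2.04104408e+01]
cap (array([408.1, 247.9]), 15.7) 769
mill 0.12 (array([401.2, 352.9]), 14.6) (array([0.39707134, 0.33356017]), np.float64(0.02461693696866042)) 10
mill 0.13 (array([397.4, 334.3]), 24.8) (array([0.39725242, 0.33404956]), np.float64(0.022992947410869696)) 496
mill 0.14 (array([397.1, 334. ]), 22.1) (array([0.39714757, 0.33417925]), np.float64(0.01563708929391288)) 1574
mill 0.15 (array([397.8, 335.1]), 6.7) (array([0.39779934, 0.33444529]), np.float64(0.004234405795819698)) 165
wall 1255 ((522.4957275390625, 364.6160888671875), (291.13409423828125, 42.37956619262695), 82.7308349609375)
```

View pics/w3.png

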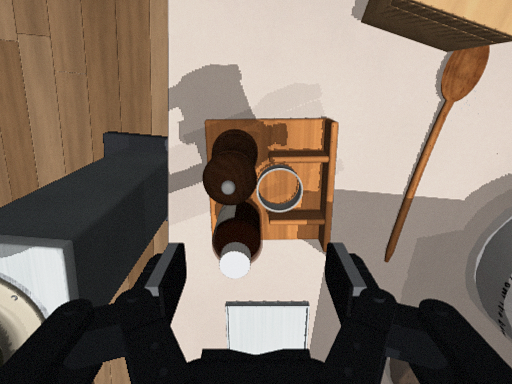

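The wrist picture shows the mill's ball at (228,187), the bottle cap at (235,263) and the cutter ring at (280,188) in its bay. The open fingers are at the bottom. The arm was still settling when I took it, so I measure again now that it is still.

Run:
```python
from h import *
im,d,P,o=look("w4",["bottle","mill","cutter"])
s=observe();print(s["position"],np.round(s["tool_rot"],4).tolist())
p=o["bottle"]; t=p[p[:,2]>.132];print("cap",circ2(t),len(t))
b=p[(p[:,2]<.09)];print("body",fitc(b[:,:2]))
p=o["mill"]; 
for a,b in((.125,.14),(.14,.15),(.152,.17)):
    t=p[(p[:,2]>a)&(p[:,2]<b)];print("mill",a,circ2(t),fitc(t[:,:2]),len(t))
p=o["cutter"];t=p[p[:,2]>.03];print("cutter",circ2(t),fitc(t[:,:2]),len(t))
m=(P[...,2]>.042)&(P[...,2]<.05)&(P[...,0]<.55)&(P[...,0]>.508)&(P[...,1]>.2)&(P[...,1]<.39)
p=P[m];print("wall",len(p),cv2.minAreaRect((p[:,:2]*1000).astype(np.float32)))
```

```text
bottle 0.85 [238. 234.  47.  78.] 3167 [[0.383, 0.233, 0.012], [0.409, 0.261, 0.104], [0.435, 0.275, 0.139]]
mill 0.83 [232. 163.  57.  76.] 3368 [[0.373, 0.312, 0.011], [0.399, 0.344, 0.141], [0.422, 0.36, 0.159]]
cutter 0.84 [282. 183.  49.  46.] 656 [[0.427, 0.266, 0.011], [0.457, 0.281, 0.027], [0.483, 0.322, 0.036]]
[0.42055718 0.33084205 0.26157503] [[-0.0883, 0.9961, 0.0003], [0.9961, 0.0883, 0.0001], [0.0001, 0.0003, -1.0]]
cap (array([410., 273.]), 41.1) 766
body (array([0.40306679, 0.21526028]), np.float64(0.05698317219320372))
mill 0.125 (array([397.2, 333.6]), 25.1) (array([0.3972623 , 0.33401113]), np.float64(0.023110851692342553)) 534
mill 0.14 (array([397.2, 333.8]), 22.1) (array([0.39723031, 0.33417236]), np.float64(0.015645965218784315)) 1587
mill 0.152 (array([397.5, 333.7]), 6.0) (array([0.39777937, 0.33426604]), np.float64(0.004199317871847489)) 162
cutter (array([455.4, 293.9]), 29.4) (array([0.45524621, 0.2941684 ]), np.float64(0.028162886148674862)) 264
wall 888 ((512.3598022460938, 301.4732666015625), (17.072917938232422, 167.75836181640625), 5.699594497680664)
```

Request:
{"op": "move_arm", "data": {
  "jaw": [5.5,5.5,5.5,5.5,5.5,5.5],
  "dp": [
    [-2.72,-0.66,2],
    [-2.72,-0.66,2],
    [-2.71,-0.65,2],
    [0,0,0],
    [0,0,0],
    [0,0,0]
  ],
  "turn": [
    [0,0,0],
    [0,0,0],
    [0,0,0],
    [0,0,0],
    [0,0,0],
    [0,0,0]
  ]
}}

```text
time_s: 5.98
position: [0.4087, 0.2491, 0.2022]
tool_rot: [[-0.089, 0.996, 0.002], [0.996, 0.089, 0.001], [0.001, 0.002, -1.0]]
ft_force: [0.2, 0.3, 0.0]
grip_width: 0.0551
gripper_force: 0.0
```

Request:
{"op": "move_arm", "data": {
  "jaw": [5.5,5.5,5.5,5.5,5.5,5.5],
  "dp": [
    [-0.1,-0.05,2.5],
    [0,0,2.5],
    [0,0,2.5],
    [0,0,1.5],
    [0,0,0],
    [0,0,0]
  ],
  "turn": [
    [0,0,0],
    [0,0,0],
    [0,0,0],
    [0,0,0],
    [0,0,0],
    [0,0,0]
  ]
}}

```text
time_s: 6.48
position: [0.4081, 0.2486, 0.1119]
tool_rot: [[-0.091, 0.996, 0.001], [0.996, 0.091, 0.0], [0.0, 0.001, -1.0]]
ft_force: [-0.1, 0.1, -0.3]
grip_width: 0.055
gripper_force: 0.0
```

Request:
{"op": "move_arm", "data": {
  "jaw": [2.5,2.5,2.5,2.5,2.5,2.5,2.5,2.5],
  "dp": [
    [0,0,0],
    [0,0,0],
    [0,0,0],
    [0,0,0],
    [0,0,0],
    [0,0,0],
    [0,0,0],
    [0,0,0]
  ],
  "turn": [
    [0,0,0],
    [0,0,0],
    [0,0,0],
    [0,0,0],
    [0,0,0],
    [0,0,0],
    [0,0,0],
    [0,0,0]
  ],
  "force": 60
}}

```text
time_s: 7.15
position: [0.4083, 0.2484, 0.1133]
tool_rot: [[-0.09, 0.996, 0.003], [0.996, 0.09, 0.001], [0.001, 0.003, -1.0]]
ft_force: [-2.2, 1.1, 6.0]
grip_width: 0.0352
gripper_force: 56.0
```

The opening is 35 mm and there is an upward force, so the fingertips are touching the shoulder. I regrip a little higher.

Request:
{"op": "move_arm", "data": {
  "jaw": [5,5,5,5,2.5,2.5,2.5,2.5,2.5,2.5],
  "dp": [
    [0,0,0],
    [0,0,0],
    [0,0,-0.3],
    [0,0,-0.4],
    [0,0,0],
    [0,0,0],
    [0,0,0],
    [0,0,0],
    [0,0,0],
    [0,0,0]
  ],
  "turn": [
    [0,0,0],
    [0,0,0],
    [0,0,0],
    [0,0,0],
    [0,0,0],
    [0,0,0],
    [0,0,0],
    [0,0,0],
    [0,0,0],
    [0,0,0]
  ],
  "force": 60
}}

```text
time_s: 7.98
position: [0.4084, 0.248, 0.1194]
tool_rot: [[-0.09, 0.996, 0.003], [0.996, 0.09, 0.001], [0.001, 0.003, -1.0]]
ft_force: [-0.5, -0.5, 9.4]
grip_width: 0.0305
gripper_force: 56.4
```

Request:
{"op": "move_arm", "data": {
  "jaw": [2.5,2.5,2.5,2.5,2.5,2.5,2.5,2.5,2.5,2.5,2.5,2.5],
  "dp": [
    [0,0,-1.5],
    [0,0,-3],
    [0,0,-2.5],
    [-1.8,0.26,0],
    [-3.7,0.5,0],
    [-4,0.5,0],
    [-4,0.5,0],
    [-4,0.5,0],
    [-4,0.5,0],
    [-4,0.5,0],
    [-3.6,0.5,0],
    [-2.2,0.4,0]
  ],
  "turn": [
    [0,0,0],
    [0,0,0],
    [0,0,0],
    [0,0,0],
    [0,0,0],
    [0,0,0],
    [0,0,0],
    [0,0,0],
    [0,0,0],
    [0,0,0],
    [0,0,0],
    [0,0,0]
  ]
}}

```text
time_s: 8.98
position: [0.4772, -0.0636, 0.1879]
tool_rot: [[-0.087, 0.996, -0.001], [0.996, 0.087, -0.001], [-0.001, -0.001, -1.0]]
ft_force: [0.2, -0.2, -3.6]
grip_width: 0.0306
gripper_force: 55.0
```

Request:
{"op": "move_arm", "data": {
  "jaw": [2.5,2.5,2.5,2.5,2.5,2.5],
  "dp": [
    [0,0,0],
    [0,0,2.5],
    [0,0,2.5],
    [0,0,1.2],
    [0,0,0.5],
    [0,0,0]
  ],
  "turn": [
    [0,0,0],
    [0,0,0],
    [0,0,0],
    [0,0,0],
    [0,0,0],
    [0,0,0]
  ]
}}

```text
time_s: 9.48
position: [0.4764, -0.0597, 0.1203]
tool_rot: [[-0.09, 0.996, -0.003], [0.996, 0.09, 0.001], [0.001, -0.003, -1.0]]
ft_force: [0.8, -0.3, -3.9]
grip_width: 0.03
gripper_force: 55.6
```

Request:
{"op": "move_arm", "data": {
  "jaw": [2.5,2.5,2.5,2.5,2.5],
  "dp": [
    [0,0,0.3],
    [0,0,0.2],
    [0,0,0.15],
    [0,0,0],
    [0,0,0]
  ],
  "turn": [
    [0,0,0],
    [0,0,0],
    [0,0,0],
    [0,0,0],
    [0,0,0]
  ]
}}

```text
time_s: 9.9
position: [0.4772, -0.0602, 0.1151]
tool_rot: [[-0.09, 0.996, 0.001], [0.996, 0.09, -0.0], [-0.0, 0.001, -1.0]]
ft_force: [-0.2, -0.0, -2.9]
grip_width: 0.0302
gripper_force: 55.6
```

Request:
{"op": "move_arm", "data": {
  "jaw": [2.5,2.5,2.5,2.5],
  "dp": [
    [0,0,0.15],
    [0,0,0.15],
    [0,0,0],
    [0,0,0]
  ],
  "turn": [
    [0,0,0],
    [0,0,0],
    [0,0,0],
    [0,0,0]
  ]
}}

```text
time_s: 10.23
position: [0.4775, -0.0606, 0.1127]
tool_rot: [[-0.09, 0.996, 0.002], [0.996, 0.09, -0.001], [-0.001, 0.002, -1.0]]
ft_force: [-1.9, -0.6, 4.4]
grip_width: 0.0303
gripper_force: 58.1
```

Request:
{"op": "move_arm", "data": {
  "jaw": [5.5,5.5,5.5,5.5,5.5,5.5,5.5],
  "dp": [
    [0,0,0],
    [0,0,0],
    [0,0,0],
    [0,0,-1],
    [0,0,-2.5],
    [0,0,-3],
    [0,0,-2.5]
  ],
  "turn": [
    [0,0,0],
    [0,0,0],
    [0,0,0],
    [0,0,0],
    [0,0,0],
    [0,0,0],
    [0,0,0]
  ]
}}

```text
time_s: 10.82
position: [0.4771, -0.0602, 0.2034]
tool_rot: [[-0.09, 0.996, 0.0], [0.996, 0.09, -0.0], [-0.0, 0.0, -1.0]]
ft_force: [0.6, 0.2, 0.3]
grip_width: 0.0553
gripper_force: 0.0
```

Request:
{"op": "move_arm", "data": {
  "jaw": [7,7,7,7,7,7,7,7,7,7,7,7],
  "dp": [
    [4,-0.44,0],
    [4,-0.44,0],
    [4,-0.44,0],
    [4,-0.44,0],
    [4,-0.44,0],
    [4,-0.44,0],
    [4,-0.44,0],
    [4,-0.44,0],
    [4,-0.44,0],
    [4,-0.44,0],
    [0,0,0],
    [0,0,0]
  ],
  "turn": [
    [0,0,0],
    [0,0,0],
    [0,0,0],
    [0,0,0],
    [0,0,0],
    [0,0,0],
    [0,0,0],
    [0,0,0],
    [0,0,0],
    [0,0,0],
    [0,0,0],
    [0,0,0]
  ]
}}

```text
time_s: 11.82
position: [0.3965, 0.3357, 0.2014]
tool_rot: [[-0.094, 0.996, -0.0], [0.996, 0.094, -0.0], [-0.0, -0.0, -1.0]]
ft_force: [0.7, -0.2, 0.7]
grip_width: 0.07
gripper_force: 0.0
```

Request:
{"op": "move_arm", "data": {
  "jaw": [7,7,7,7,7,7,7],
  "dp": [
    [0,0.05,0],
    [0,0,2.5],
    [0,0,2.5],
    [0,0,2.5],
    [0,0,2],
    [0,0,0],
    [0,0,0]
  ],
  "turn": [
    [0,0,0],
    [0,0,0],
    [0,0,0],
    [0,0,0],
    [0,0,0],
    [0,0,0],
    [0,0,0]
  ]
}}

```text
time_s: 12.4
position: [0.3982, 0.3331, 0.1068]
tool_rot: [[-0.088, 0.996, -0.001], [0.996, 0.088, -0.001], [-0.001, -0.001, -1.0]]
ft_force: [0.8, 0.4, 0.7]
grip_width: 0.0702
gripper_force: 0.0
```

Request:
{"op": "move_arm", "data": {
  "jaw": [7,7,4,4,4,4,4,4,4],
  "dp": [
    [0.05,-0.08,0.4],
    [0,0,0],
    [0,0,0],
    [0,0,0],
    [0,0,0],
    [0,0,0],
    [0,0,0],
    [0,0,0],
    [0,0,0]
  ],
  "turn": [
    [0,0,0],
    [0,0,0],
    [0,0,0],
    [0,0,0],
    [0,0,0],
    [0,0,0],
    [0,0,0],
    [0,0,0],
    [0,0,0]
  ],
  "force": 50
}}

```text
time_s: 13.15
position: [0.397, 0.3349, 0.1041]
tool_rot: [[-0.09, 0.996, 0.001], [0.996, 0.09, 0.001], [0.001, 0.001, -1.0]]
ft_force: [-2.2, -0.4, 8.9]
grip_width: 0.0475
gripper_force: 49.8
```

Request:
{"op": "move_arm", "data": {
  "jaw": [4,4,4,4,4,4,4,4,4,4,4,4],
  "dp": [
    [0,0,-1.5],
    [0,0,-3],
    [0,0,-2.5],
    [-1.8,0.3,0],
    [-3.6,0.5,0],
    [-4,0.6,0],
    [-4,0.6,0],
    [-4,0.6,0],
    [-4,0.6,0],
    [-4,0.6,0],
    [-3,0.4,0],
    [-1.6,0.2,0]
  ],
  "turn": [
    [0,0,0],
    [0,0,0],
    [0,0,0],
    [0,0,0],
    [0,0,0],
    [0,0,0],
    [0,0,0],
    [0,0,0],
    [0,0,0],
    [0,0,0],
    [0,0,0],
    [0,0,0]
  ]
}}

```text
time_s: 14.15
position: [0.4683, 0.0367, 0.1731]
tool_rot: [[-0.087, 0.996, 0.001], [0.996, 0.087, -0.001], [-0.001, 0.001, -1.0]]
ft_force: [0.2, 0.6, -2.6]
grip_width: 0.0477
gripper_force: 51.9
```

Request:
{"op": "move_arm", "data": {
  "jaw": [4,4,4,4,4,4,4],
  "dp": [
    [0,0,0],
    [0,0,2.5],
    [0,0,2.5],
    [0,0,1.5],
    [0,0,0.6],
    [0,0,0.2],
    [0,0,0]
  ],
  "turn": [
    [0,0,0],
    [0,0,0],
    [0,0,0],
    [0,0,0],
    [0,0,0],
    [0,0,0],
    [0,0,0]
  ]
}}

```text
time_s: 14.73
position: [0.4679, 0.0402, 0.1002]
tool_rot: [[-0.09, 0.996, 0.0], [0.996, 0.09, 0.0], [-0.0, 0.0, -1.0]]
ft_force: [-1.0, 1.5, -1.8]
grip_width: 0.0472
gripper_force: 52.0
```

Request:
{"op": "move_arm", "data": {
  "jaw": [4,4,4,4],
  "dp": [
    [0,0,0.2],
    [0,0,0.15],
    [0,0,0],
    [0,0,0]
  ],
  "turn": [
    [0,0,0],
    [0,0,0],
    [0,0,0],
    [0,0,0]
  ]
}}

```text
time_s: 15.07
position: [0.4683, 0.0398, 0.0972]
tool_rot: [[-0.09, 0.996, 0.002], [0.996, 0.09, -0.0], [-0.0, 0.002, -1.0]]
ft_force: [0.1, -0.4, 5.0]
grip_width: 0.0472
gripper_force: 52.8
```

Request:
{"op": "move_arm", "data": {
  "jaw": [7,7,7,7,7,7,7],
  "dp": [
    [0,0,0],
    [0,0,0],
    [0,0,0],
    [0,0,-1],
    [0,0,-3],
    [0,0,-3.5],
    [0,0,-3.2]
  ],
  "turn": [
    [0,0,0],
    [0,0,0],
    [0,0,0],
    [0,0,0],
    [0,0,0],
    [0,0,0],
    [0,0,0]
  ]
}}

```text
time_s: 15.65
position: [0.4674, 0.0399, 0.2048]
tool_rot: [[-0.09, 0.996, -0.001], [0.996, 0.09, 0.0], [0.0, -0.001, -1.0]]
ft_force: [-0.0, 0.0, 0.9]
grip_width: 0.0696
gripper_force: 0.0
```

Request:
{"op": "move_arm", "data": {
  "jaw": [7,7,7,7,7,7,7,7,7,7],
  "dp": [
    [3.6,0.15,0],
    [3.6,0.15,0],
    [3.6,0.15,0],
    [3.6,0.15,0],
    [3.6,0.15,0],
    [3.6,0.15,0],
    [3.8,0.1,0],
    [0,0,0],
    [0,0,0],
    [0,0,0]
  ],
  "turn": [
    [0,0,0],
    [0,0,0],
    [0,0,0],
    [0,0,0],
    [0,0,0],
    [0,0,0],
    [0,0,0],
    [0,0,0],
    [0,0,0],
    [0,0,0]
  ]
}}

```text
time_s: 16.48
position: [0.4547, 0.2934, 0.2031]
tool_rot: [[-0.09, 0.996, -0.001], [0.996, 0.09, -0.001], [-0.0, -0.001, -1.0]]
ft_force: [-0.6, -0.2, -0.5]
grip_width: 0.0698
gripper_force: 0.0
```

Run:
```python
from h import *
im,d,P,o=look("w5",["cutter"])
s=observe();print(s["position"],np.round(s["tool_rot"],4).tolist())
p=o["cutter"];t=p[(p[:,2]>.03)&(p[:,2]<.04)];print("cutter",circ2(t),fitc(t[:,:2]),len(t))
```

```text
cutter 0.78 [257. 167.  56.  55.] 778 [[0.428, 0.266, 0.01], [0.455, 0.275, 0.027], [0.483, 0.322, 0.036]]
[0.45505756 0.29269405 0.20332341] [[-0.0885, 0.9961, -0.0002], [0.9961, 0.0885, -0.0003], [-0.0003, -0.0002, -1.0]]
cutter (array([455. , 293.8]), 29.5) (array([0.45518229, 0.29400798]), np.float64(0.028140182785189625)) 337
```

View pics/w5.png

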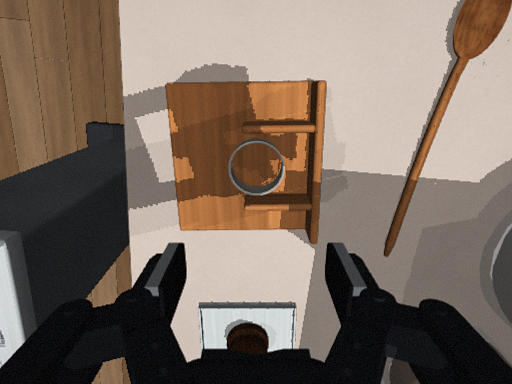

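The caddy is now empty apart from the cutter at (257,167). The mill stands on the tray at (247,340). I go down on the cutter.

Request:
{"op": "move_arm", "data": {
  "jaw": [7,7,7,7,7,7,7,7,7],
  "dp": [
    [0.1,0,2.5],
    [0,0,4],
    [0,0,4],
    [0,0,3.5],
    [0,0,2.5],
    [0,0,1.5],
    [0,0,1],
    [0,0,0],
    [0,0,0]
  ],
  "turn": [
    [0,0,0],
    [0,0,0],
    [0,0,0],
    [0,0,0],
    [0,0,0],
    [0,0,0],
    [0,0,0],
    [0,0,0],
    [0,0,0]
  ]
}}

```text
time_s: 17.33
position: [0.4553, 0.2943, 0.0138]
tool_rot: [[-0.089, 0.996, 0.0], [0.996, 0.089, 0.0], [0.0, 0.0, -1.0]]
ft_force: [0.7, -0.4, 0.7]
grip_width: 0.07
gripper_force: 0.0
```

Request:
{"op": "move_arm", "data": {
  "jaw": [7,7,7,5,5,5,5,5,5],
  "dp": [
    [0,0,0.3],
    [0,0,0.2],
    [0,0,0],
    [0,0,0],
    [0,0,0],
    [0,0,0],
    [0,0,0],
    [0,0,0],
    [0,0,0]
  ],
  "turn": [
    [0,0,0],
    [0,0,0],
    [0,0,0],
    [0,0,0],
    [0,0,0],
    [0,0,0],
    [0,0,0],
    [0,0,0],
    [0,0,0]
  ],
  "force": 30
}}

```text
time_s: 18.08
position: [0.4548, 0.2948, 0.009]
tool_rot: [[-0.09, 0.996, 0.001], [0.996, 0.09, 0.0], [0.0, 0.001, -1.0]]
ft_force: [-2.3, -0.5, 5.8]
grip_width: 0.0552
gripper_force: 31.6
```

Request:
{"op": "move_arm", "data": {
  "jaw": [5,5,5,5,5,5,5,5],
  "dp": [
    [0,0,-1],
    [0,0,-2.5],
    [0,0,-3.5],
    [0,0,-4],
    [0,0,-4],
    [0,0,-4],
    [0,0,-2],
    [-2,-0.2,0]
  ],
  "turn": [
    [0,0,0],
    [0,0,0],
    [0,0,0],
    [0,0,0],
    [0,0,0],
    [0,0,0],
    [0,0,0],
    [0,0,0]
  ]
}}

```text
time_s: 18.75
position: [0.4559, 0.2768, 0.2242]
tool_rot: [[-0.093, 0.996, 0.01], [0.996, 0.092, 0.004], [0.003, 0.01, -1.0]]
ft_force: [0.4, 0.1, 0.2]
grip_width: 0.0551
gripper_force: 32.1
```

Request:
{"op": "move_arm", "data": {
  "jaw": [5,5,5,5,5,5,5,5,5,5,5,5],
  "dp": [
    [-4,-0.45,0],
    [-4,-0.45,0],
    [-4,-0.45,0],
    [-4,-0.45,0],
    [-4,-0.45,0],
    [-4,-0.45,0],
    [-4,-0.45,0],
    [-4,-0.45,0],
    [-4,-0.45,0],
    [-4,-0.45,0],
    [-4,-0.45,0],
    [-4,-0.45,0]
  ],
  "turn": [
    [0,0,0],
    [0,0,0],
    [0,0,0],
    [0,0,0],
    [0,0,0],
    [0,0,0],
    [0,0,0],
    [0,0,0],
    [0,0,0],
    [0,0,0],
    [0,0,0],
    [0,0,0]
  ]
}}

```text
time_s: 19.75
position: [0.4433, -0.2102, 0.2192]
tool_rot: [[-0.09, 0.996, 0.001], [0.996, 0.09, -0.001], [-0.001, 0.001, -1.0]]
ft_force: [1.0, 0.7, -0.2]
grip_width: 0.0545
gripper_force: 32.1
```

Request:
{"op": "move_arm", "data": {
  "jaw": [5,5,5,5,5],
  "dp": [
    [-2.5,-0.4,0],
    [-1,-0.1,0],
    [0,0,0],
    [0,0,0],
    [0,0,0]
  ],
  "turn": [
    [0,0,0],
    [0,0,0],
    [0,0,0],
    [0,0,0],
    [0,0,0]
  ]
}}

```text
time_s: 20.17
position: [0.4422, -0.242, 0.2186]
tool_rot: [[-0.091, 0.996, 0.0], [0.996, 0.091, 0.0], [0.0, 0.0, -1.0]]
ft_force: [0.3, 0.4, -0.8]
grip_width: 0.0554
gripper_force: 32.1
```

Run:
```python
from h import *
im,d,P,o=look("w6",["board","cutter"])
s=observe();print(s["position"],s["grip_width"])
p=o["board"];t=p[np.abs(p[:,2]-np.median(p[:,2]))<.004];print(circ2(t))
im2,d2=cams.get_image("side");X=cloud("side",d2)
for q in ["bottle","mill"]:
    r=cams.outline_of("side",q);
    if r: print(q,np.round(np.percentile(X[r[0]["mask"]&(d2>0)],[3,50,97],axis=0),3).tolist())
```

```text
board 0.83 [253. 175. 102.  86.] 6595 [[0.387, -0.307, 0.006], [0.44, -0.262, 0.012], [0.496, -0.217, 0.014]]
cutter 0.89 [257. 272. 126. 130.] 7349 [[0.415, -0.272, 0.221], [0.442, -0.259, 0.235], [0.469, -0.215, 0.245]]
[ 0.44227944 -0.24226716  0.21859314] 0.055018769650708454
(array([ 441.8, -273.3]), 59.7)
bottle [[0.453, -0.097, 0.007], [0.479, -0.088, 0.066], [0.507, -0.065, 0.129]]
mill [[0.443, 0.008, 0.001], [0.455, 0.017, 0.061], [0.472, 0.043, 0.108]]
```

View pics/w6.png

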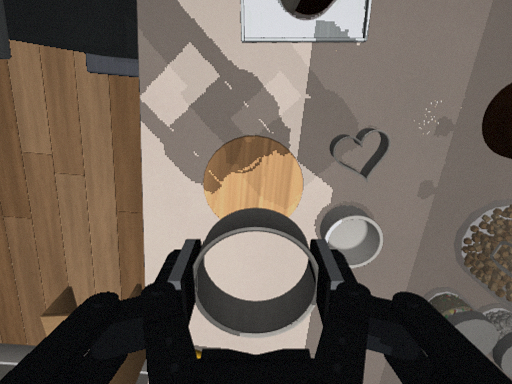

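The board is at (253,178), partly hidden by the carried cutter. The heart is at (360,150) and the ramekin at (352,235). The fit puts the board centre at (0.4418, -0.2733).

Request:
{"op": "move_arm", "data": {
  "jaw": [5,5,5,5,5,5,5,5,5,5],
  "dp": [
    [-1.5,-0.15,0],
    [-1.5,-0.15,1.5],
    [0,0,3.5],
    [0,0,4],
    [0,0,4],
    [0,0,3.5],
    [0,0,2],
    [0,0,1.2],
    [0,0,0],
    [0,0,0]
  ],
  "turn": [
    [0,0,0],
    [0,0,0],
    [0,0,0],
    [0,0,0],
    [0,0,0],
    [0,0,0],
    [0,0,0],
    [0,0,0],
    [0,0,0],
    [0,0,0]
  ]
}}

```text
time_s: 21.3
position: [0.4418, -0.2743, 0.0212]
tool_rot: [[-0.09, 0.996, -0.0], [0.996, 0.09, 0.0], [0.0, -0.0, -1.0]]
ft_force: [0.1, -0.3, -0.3]
grip_width: 0.0548
gripper_force: 32.1
```

Request:
{"op": "move_arm", "data": {
  "jaw": [5,5,5,5,5,5],
  "dp": [
    [0.15,0,0.4],
    [0,0,0.3],
    [0,0,0.2],
    [0,0,0],
    [0,0,0],
    [0,0,0]
  ],
  "turn": [
    [0,0,0],
    [0,0,0],
    [0,0,0],
    [0,0,0],
    [0,0,0],
    [0,0,0]
  ]
}}

```text
time_s: 21.8
position: [0.4418, -0.2723, 0.0126]
tool_rot: [[-0.09, 0.996, 0.0], [0.996, 0.09, -0.0], [-0.0, 0.0, -1.0]]
ft_force: [0.2, 0.0, -0.0]
grip_width: 0.0546
gripper_force: 32.1
```

Request:
{"op": "move_arm", "data": {
  "jaw": [5,5,5,5],
  "dp": [
    [0,0,0.1],
    [0,0,0.1],
    [0,0,0],
    [0,0,0]
  ],
  "turn": [
    [0,0,0],
    [0,0,0],
    [0,0,0],
    [0,0,0]
  ]
}}

```text
time_s: 22.13
position: [0.4418, -0.2724, 0.011]
tool_rot: [[-0.09, 0.996, 0.001], [0.996, 0.09, -0.001], [-0.001, 0.0, -1.0]]
ft_force: [-1.2, 1.3, 7.4]
grip_width: 0.0552
gripper_force: 32.8
```

Request:
{"op": "move_arm", "data": {
  "jaw": [7,7,7,7,7,7,7,7,7,7,7,7],
  "dp": [
    [0,0,0],
    [0,0,0],
    [0,0,0],
    [0,0,-1],
    [0,0,-3],
    [0,0,-4],
    [0,0,-4],
    [0,0,-4],
    [0,0,-4],
    [0,0,0],
    [0,0,0],
    [0,0,0]
  ],
  "turn": [
    [0,0,0],
    [0,0,0],
    [0,0,0],
    [0,0,0],
    [0,0,0],
    [0,0,0],
    [0,0,0],
    [0,0,0],
    [0,0,0],
    [0,0,0],
    [0,0,0],
    [0,0,0]
  ]
}}

```text
time_s: 23.13
position: [0.4412, -0.2719, 0.21]
tool_rot: [[-0.09, 0.996, -0.001], [0.996, 0.09, 0.001], [0.001, -0.001, -1.0]]
ft_force: [0.0, -0.4, -0.2]
grip_width: 0.0701
gripper_force: 0.0
```

Run:
```python
from h import *
im,d,P,o=look("w7",["board","cutter","heart","ramekin"])
s=observe();print(s["position"])
p=o["board"];t=p[np.abs(p[:,2]-.012)<.004];print(circ2(t))
p=o["cutter"];t=p[p[:,2]>.032];print("cutter",circ2(t),fitc(t[:,:2]),np.ptp(t[:,2]))
```

```text
board 0.89 [257. 160. 102. 102.] 7721 [[0.388, -0.326, 0.01], [0.441, -0.268, 0.012], [0.495, -0.219, 0.014]]
cutter 0.69 [257. 166.  52.  55.] 769 [[0.414, -0.302, 0.013], [0.442, -0.289, 0.03], [0.469, -0.245, 0.038]]
heart 0.84 [368. 129.  65.  57.] 1045 [[0.527, -0.247, 0.002], [0.572, -0.214, 0.017], [0.586, -0.194, 0.026]]
ramekin 0.62 [360. 218.  69.  66.] 3327 [[0.531, -0.352, 0.006], [0.568, -0.325, 0.022], [0.594, -0.29, 0.043]]
[ 0.44143332 -0.27202258  0.20929212]
(array([ 441.7, -273.5]), 59.9)
cutter (array([ 441.6, -273.7]), 29.5) (array([ 0.44164349, -0.27329521]), np.float64(0.028145355470905447)) 0.006954018389384586
```

View pics/w7.png

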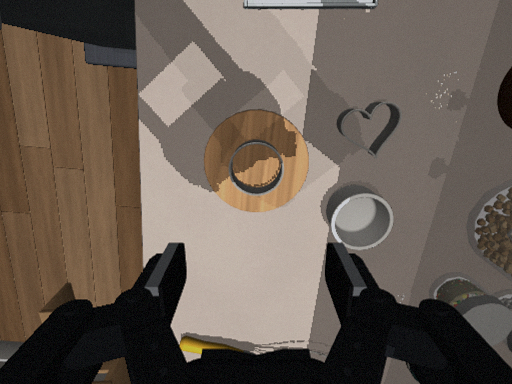

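The cutter at (257,167) lies flat on the board, centred to within 0.5 mm, and the heart and ramekin have not moved. Next I fetch the mill.

Request:
{"op": "move_arm", "data": {
  "jaw": [7,7,7,7,7,7,7,7,7,7,7],
  "dp": [
    [3.85,0.69,0],
    [3.85,0.69,0],
    [3.85,0.69,0],
    [3.85,0.69,0],
    [3.85,0.69,0],
    [3.85,0.69,0],
    [3.85,0.69,0],
    [3.85,0.69,0],
    [0,0,0],
    [0,0,0],
    [0,0,0]
  ],
  "turn": [
    [0,0,0],
    [0,0,0],
    [0,0,0],
    [0,0,0],
    [0,0,0],
    [0,0,0],
    [0,0,0],
    [0,0,0],
    [0,0,0],
    [0,0,0],
    [0,0,0]
  ]
}}

```text
time_s: 24.3
position: [0.4689, 0.0392, 0.2099]
tool_rot: [[-0.09, 0.996, -0.001], [0.996, 0.09, -0.0], [-0.0, -0.001, -1.0]]
ft_force: [-0.1, -0.6, -0.4]
grip_width: 0.0703
gripper_force: 0.0
```

Run:
```python
from h import *
im,d,P,o=look("w8",["mill"])
s=observe();print(s["position"])
p=o["mill"];t=p[(p[:,2]>.133)&(p[:,2]<.2)];print("mill",circ2(t),fitc(t[:,:2]))
```

```text
mill 0.89 [258. 181.  65.  91.] 4600 [[0.443, 0.02, 0.012], [0.467, 0.05, 0.133], [0.491, 0.065, 0.152]]
[0.46899624 0.0383844  0.21004917]
mill (array([468.2,  38.8]), 22.3) (array([0.46842753, 0.0393806 ]), np.float64(0.014853381035351547))
```

Request:
{"op": "move_arm", "data": {
  "jaw": [7,7,7,7,7,7,7],
  "dp": [
    [0.1,-0.07,0],
    [0,0,3],
    [0,0,3.5],
    [0,0,3],
    [0,0,1.7],
    [0,0,0],
    [0,0,0]
  ],
  "turn": [
    [0,0,0],
    [0,0,0],
    [0,0,0],
    [0,0,0],
    [0,0,0],
    [0,0,0],
    [0,0,0]
  ]
}}

```text
time_s: 24.98
position: [0.4682, 0.0397, 0.0983]
tool_rot: [[-0.089, 0.996, -0.001], [0.996, 0.089, 0.0], [0.0, -0.001, -1.0]]
ft_force: [0.4, 0.4, 1.1]
grip_width: 0.0702
gripper_force: 0.0
```

Request:
{"op": "move_arm", "data": {
  "jaw": [4,4,4,4,4,4,4],
  "dp": [
    [0,0,0],
    [0,0,0],
    [0,0,0],
    [0,0,0],
    [0,0,0],
    [0,0,0],
    [0,0,0]
  ],
  "turn": [
    [0,0,0],
    [0,0,0],
    [0,0,0],
    [0,0,0],
    [0,0,0],
    [0,0,0],
    [0,0,0]
  ],
  "force": 50
}}

```text
time_s: 25.57
position: [0.4688, 0.0401, 0.1002]
tool_rot: [[-0.09, 0.996, 0.003], [0.996, 0.09, -0.001], [-0.001, 0.003, -1.0]]
ft_force: [-2.1, -0.8, 9.4]
grip_width: 0.0475
gripper_force: 49.8
```

Request:
{"op": "move_arm", "data": {
  "jaw": [4,4,4,4,4,4,4,4,4,4,4,4],
  "dp": [
    [0,0,-1.5],
    [0,0,-3],
    [0,0,-3],
    [1.8,-0.3,0],
    [3.6,-0.52,0],
    [4,-0.6,0],
    [4,-0.6,0],
    [4,-0.6,0],
    [4,-0.6,0],
    [4,-0.6,0],
    [3,-0.4,0],
    [1.6,-0.2,0]
  ],
  "turn": [
    [0,0,0],
    [0,0,0],
    [0,0,0],
    [0,0,0],
    [0,0,0],
    [0,0,0],
    [0,0,0],
    [0,0,0],
    [0,0,0],
    [0,0,0],
    [0,0,0],
    [0,0,0]
  ]
}}

```text
time_s: 26.57
position: [0.3959, 0.3383, 0.1743]
tool_rot: [[-0.093, 0.996, 0.001], [0.996, 0.093, 0.001], [0.001, 0.001, -1.0]]
ft_force: [1.5, -0.2, -1.9]
grip_width: 0.0471
gripper_force: 52.0
```

Request:
{"op": "move_arm", "data": {
  "jaw": [4,4,4,4,4,4],
  "dp": [
    [0,0,0],
    [0,0,2],
    [0,0,2.5],
    [0,0,1.5],
    [0,0,0],
    [0,0,0]
  ],
  "turn": [
    [0,0,0],
    [0,0,0],
    [0,0,0],
    [0,0,0],
    [0,0,0],
    [0,0,0]
  ]
}}

```text
time_s: 27.07
position: [0.3975, 0.3347, 0.1139]
tool_rot: [[-0.089, 0.996, -0.0], [0.996, 0.089, -0.0], [-0.0, -0.0, -1.0]]
ft_force: [0.5, -0.0, -1.7]
grip_width: 0.0475
gripper_force: 52.2
```

```bash
cat > m.py <<'E'
from h import *
def mean(n=5):
    L=[]
    for i in range(n):
        s=observe();L.append(np.r_[s["position"],s["ft_force"]]);cams.get_image("side")
    return np.round(np.mean(L,0),4)
E
python3 -c "from m import *;print(mean())"
```

```text
[ 0.3978  0.3351  0.1146  0.299   0.2562 -2.48  ]
```

Request:
{"op": "move_arm", "data": {
  "jaw": [4,4,4,4,4,4],
  "dp": [
    [-0.03,-0.04,0.3],
    [0,0,0.25],
    [0,0,0.2],
    [0,0,0.1],
    [0,0,0],
    [0,0,0]
  ],
  "turn": [
    [0,0,0],
    [0,0,0],
    [0,0,0],
    [0,0,0],
    [0,0,0],
    [0,0,0]
  ]
}}

```text
time_s: 27.82
position: [0.3972, 0.3352, 0.1072]
tool_rot: [[-0.09, 0.996, 0.003], [0.996, 0.09, 0.001], [0.001, 0.003, -1.0]]
ft_force: [-5.6, -1.3, 21.8]
grip_width: 0.0472
gripper_force: 55.5
```

Request:
{"op": "move_arm", "data": {
  "jaw": [4,4,7,7,7,7,7,7,7,7,7,7],
  "dp": [
    [0,0,-0.1],
    [0,0,-0.05],
    [0,0,0],
    [0,0,0],
    [0,0,0],
    [0,0,-1],
    [0,0,-3.5],
    [0,0,-4],
    [0,0,-4],
    [-0.3,2.3,-2.7],
    [0,0,0],
    [0,0,0]
  ],
  "turn": [
    [0,0,0],
    [0,0,0],
    [0,0,0],
    [0,0,0],
    [0,0,0],
    [0,0,0],
    [0,0,0],
    [0,0,0],
    [0,0,0],
    [0,0,0],
    [0,0,0],
    [0,0,0]
  ]
}}

```text
time_s: 28.82
position: [0.4209, 0.334, 0.2592]
tool_rot: [[-0.089, 0.996, 0.002], [0.996, 0.089, 0.001], [0.001, 0.002, -1.0]]
ft_force: [-0.1, -0.7, -1.5]
grip_width: 0.0697
gripper_force: 0.0
```

Run:
```python
from m import *
mean(2)
im,d,P,o=look("w9",["mill"])
print(mean(2))
p=o["mill"]
for a,b in((.125,.14),(.14,.15),(.152,.17)):
    t=p[(p[:,2]>a)&(p[:,2]<b)];print("mill",a,circ2(t),fitc(t[:,:2]),len(t))
m=(P[...,2]>.042)&(P[...,2]<.05)&(P[...,0]<.55)&(P[...,0]>.508)&(P[...,1]>.2)&(P[...,1]<.39)
p=P[m];print("wall",len(p),cv2.minAreaRect((p[:,:2]*1000).astype(np.float32)))
```

```text
mill 0.67 [231. 167.  53.  74.] 3349 [[0.374, 0.315, 0.023], [0.398, 0.344, 0.141], [0.42, 0.36, 0.16]]
[0.4193 0.3338 0.2571 0.2412 0.3289 0.0799]
mill 0.125 (array([397., 334.]), 25.0) (array([0.39693873, 0.33397906]), np.float64(0.02309348873352118)) 527
mill 0.14 (array([396.9, 334.2]), 22.3) (array([0.3969858 , 0.33416078]), np.float64(0.01563910605320144)) 1619
mill 0.152 (array([397.4, 333.8]), 6.1) (array([0.39757579, 0.33420362]), np.float64(0.0041824437568654125)) 166
wall 859 ((512.6821899414062, 301.86981201171875), (16.925798416137695, 167.39205932617188), 5.488832473754883)
```

Request:
{"op": "move_arm", "data": {
  "jaw": [5.5,5.5,5.5,5.5,5.5,5.5,5.5,5.5,5.5,5.5,5.5,5.5],
  "dp": [
    [-3.98,0.22,0.4],
    [-3.98,0.22,0.4],
    [-3.98,0.22,0.4],
    [-3.98,0.22,0.4],
    [-3.98,0.22,0.4],
    [-3.98,0.22,0.4],
    [-3.98,0.22,0.4],
    [-3.98,0.22,0.4],
    [-3.98,0.22,0.4],
    [-3.98,0.22,0.4],
    [0,0,0],
    [0,0,0]
  ],
  "turn": [
    [0,0,0],
    [0,0,0],
    [0,0,0],
    [0,0,0],
    [0,0,0],
    [0,0,0],
    [0,0,0],
    [0,0,0],
    [0,0,0],
    [0,0,0],
    [0,0,0],
    [0,0,0]
  ]
}}

```text
time_s: 30.12
position: [0.4775, -0.0619, 0.2175]
tool_rot: [[-0.086, 0.996, -0.002], [0.996, 0.086, 0.001], [0.001, -0.001, -1.0]]
ft_force: [0.4, 1.0, -0.4]
grip_width: 0.0549
gripper_force: 0.0
```

Run:
```python
from m import *
mean(3)
im,d,P,o=look("w10",["bottle"])
print(mean(3))
p=o["bottle"];t=p[(p[:,2]>.12)&(p[:,2]<.14)];print("cap",circ2(t),len(t))
```

```text
bottle 0.94 [254. 176.  57.  75.] 3638 [[0.452, -0.075, 0.019], [0.476, -0.05, 0.101], [0.502, -0.034, 0.133]]
[ 0.4776 -0.0593  0.2185 -0.2079 -0.1301 -0.1238]
cap (array([477.2, -61.1]), 15.9) 1250
```

Request:
{"op": "move_arm", "data": {
  "jaw": [5.5,5.5,5.5,5.5,5.5,5.5,5.5],
  "dp": [
    [-0.15,-0.02,0],
    [0,0,3],
    [0,0,3.5],
    [0,0,2.5],
    [0,0,1.5],
    [0,0,0],
    [0,0,0]
  ],
  "turn": [
    [0,0,0],
    [0,0,0],
    [0,0,0],
    [0,0,0],
    [0,0,0],
    [0,0,0],
    [0,0,0]
  ]
}}

```text
time_s: 31.1
position: [0.4777, -0.0619, 0.1134]
tool_rot: [[-0.09, 0.996, -0.001], [0.996, 0.09, 0.0], [0.0, -0.001, -1.0]]
ft_force: [1.4, 0.5, 1.1]
grip_width: 0.0553
gripper_force: 0.0
```

Request:
{"op": "move_arm", "data": {
  "jaw": [2.5,2.5,2.5,2.5,2.5,2.5,2.5],
  "dp": [
    [0,0,0],
    [0,0,0],
    [0,0,0],
    [0,0,0],
    [0,0,0],
    [0,0,0],
    [0,0,0]
  ],
  "turn": [
    [0,0,0],
    [0,0,0],
    [0,0,0],
    [0,0,0],
    [0,0,0],
    [0,0,0],
    [0,0,0]
  ],
  "force": 60
}}

```text
time_s: 31.68
position: [0.4782, -0.0622, 0.1149]
tool_rot: [[-0.09, 0.996, 0.003], [0.996, 0.09, -0.001], [-0.001, 0.003, -1.0]]
ft_force: [-0.4, 0.2, 5.4]
grip_width: 0.0297
gripper_force: 58.4
```

```bash
python3 -c "from m import *;print(mean(4))"
```

```text
[ 0.4782 -0.0622  0.1149 -1.4268  0.1006  5.2219]
```

Request:
{"op": "move_arm", "data": {
  "jaw": [2.5,2.5,2.5,2.5,2.5,2.5,2.5,2.5,2.5,2.5,2.5,2.5],
  "dp": [
    [0,0,-1.5],
    [0,0,-3],
    [0,0,-3],
    [1.8,-0.25,0],
    [3.6,-0.5,0],
    [4,-0.5,0],
    [4,-0.5,0],
    [4,-0.5,0],
    [4,-0.5,0],
    [4,-0.5,0],
    [3.6,-0.5,0],
    [2.4,-0.4,0]
  ],
  "turn": [
    [0,0,0],
    [0,0,0],
    [0,0,0],
    [0,0,0],
    [0,0,0],
    [0,0,0],
    [0,0,0],
    [0,0,0],
    [0,0,0],
    [0,0,0],
    [0,0,0],
    [0,0,0]
  ]
}}

```text
time_s: 32.88
position: [0.4068, 0.2498, 0.189]
tool_rot: [[-0.092, 0.996, 0.001], [0.996, 0.092, 0.001], [0.001, 0.001, -1.0]]
ft_force: [1.2, -1.0, -3.8]
grip_width: 0.0298
gripper_force: 59.3
```

Request:
{"op": "move_arm", "data": {
  "jaw": [2.5,2.5,2.5,2.5,2.5,2.5],
  "dp": [
    [0,0,0],
    [0,0,2],
    [0,0,2.5],
    [0,0,1.2],
    [0,0,0],
    [0,0,0]
  ],
  "turn": [
    [0,0,0],
    [0,0,0],
    [0,0,0],
    [0,0,0],
    [0,0,0],
    [0,0,0]
  ]
}}

```text
time_s: 33.38
position: [0.4082, 0.2468, 0.1317]
tool_rot: [[-0.09, 0.996, -0.0], [0.996, 0.09, -0.0], [-0.0, -0.0, -1.0]]
ft_force: [0.8, -0.2, -1.6]
grip_width: 0.0295
gripper_force: 59.3
```

```bash
python3 -c "from m import *;print(mean(4))"
```

```text
[ 0.4086  0.247   0.1323  0.5176  0.1817 -2.4285]
```

Request:
{"op": "move_arm", "data": {
  "jaw": [2.5,2.5,2.5,2.5,2.5,2.5],
  "dp": [
    [0,0,0.4],
    [0,0,0.3],
    [0,0,0.2],
    [0,0,0.1],
    [0,0,0],
    [0,0,0]
  ],
  "turn": [
    [0,0,0],
    [0,0,0],
    [0,0,0],
    [0,0,0],
    [0,0,0],
    [0,0,0]
  ]
}}

```text
time_s: 34.08
position: [0.4081, 0.2473, 0.122]
tool_rot: [[-0.09, 0.996, 0.001], [0.996, 0.09, 0.001], [0.001, 0.001, -1.0]]
ft_force: [-2.3, 1.1, 5.6]
grip_width: 0.0301
gripper_force: 60.7
```

Contact. I release, rise and check.

Request:
{"op": "move_arm", "data": {
  "jaw": [5.5,5.5,5.5,5.5,5.5,5.5,5.5,5.5,5.5,5.5,5.5,5.5],
  "dp": [
    [0,0,0],
    [0,0,0],
    [0,0,0],
    [0,0,-1],
    [0,0,-3],
    [0,0,-4],
    [0,0,-3.5],
    [2.8,0.5,-2.5],
    [2.8,0.5,0],
    [2.8,0.4,0],
    [0,0,0],
    [0,0,0]
  ],
  "turn": [
    [0,0,0],
    [0,0,0],
    [0,0,0],
    [0,0,0],
    [0,0,0],
    [0,0,0],
    [0,0,0],
    [0,0,0],
    [0,0,0],
    [0,0,0],
    [0,0,0],
    [0,0,0]
  ]
}}

```text
time_s: 35.08
position: [0.4142, 0.3327, 0.2609]
tool_rot: [[-0.092, 0.996, -0.001], [0.996, 0.092, -0.0], [-0.0, -0.001, -1.0]]
ft_force: [0.3, 0.2, -0.6]
grip_width: 0.0551
gripper_force: 0.0
```

Run:
```python
from m import *
mean(3)
im,d,P,o=look("w11",["mill","bottle"])
print(mean(2),observe()["time_s"])
p=o["bottle"];t=p[p[:,2]>.132];t=t[np.hypot(t[:,0]-.408,t[:,1]-.248)<.025];print("cap",circ2(t),len(t))
p=o["mill"];t=p[(p[:,2]>.125)&(p[:,2]<.14)];print("mill",circ2(t))
```

```text
mill 0.78 [240. 164.  57.  75.] 3138 [[0.374, 0.316, 0.024], [0.397, 0.344, 0.142], [0.42, 0.36, 0.16]]
bottle 0.57 [244. 235.  44.  76.] 2982 [[0.381, 0.237, 0.033], [0.408, 0.263, 0.105], [0.432, 0.276, 0.139]]
[ 0.4146  0.3313  0.2615  0.0073 -0.0509 -0.4109] 35.4833
cap (array([407.1, 249.2]), 15.9) 738
mill (array([396.9, 334.1]), 24.9)
```

View pics/w11.png

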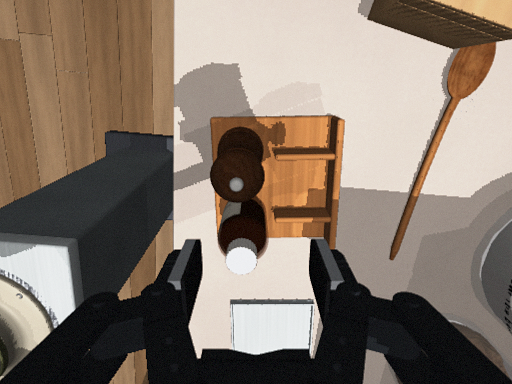

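The mill's ball is at (236,185) and the bottle cap at (241,257). Both stand upright in their old places, the mill within 0.5 mm and the bottle within about 1.7 mm. The gripper is clear of everything, so I hand the job in.

```bash
python3 -c "
from h import *
print(ticket.close_job())"
```

```text
the job is handed in; nothing more can be done
None
```

The job is done and handed in at about 35 s: the cutter lies flat in the middle of the board (within 0.5 mm), and the mill and bottle stand upright in the caddy again, measured within 0.5 mm and about 1.7 mm of their starting places; the heart and ramekin were not touched.

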